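# Level the counter shelf and prove it under the hand

### The job

The narrow spice shelf on the worktop slopes. Stand the yellow spirit level upright on the middle of its wooden board, lengthwise, and let go of it so that the bubble runs off to the high side; only then turn the red foot knob until the bubble rests between the two black lines. Then press the level down on the board with the fingertips, firmly but gently (about 10 N), and finish while still pressing like that, the bubble between its lines; leave the spice jars and the bottle opener alone.

Things in the scene. Friction and masses are not known exactly. Their poses are not given: they have to be found in the camera images.
- level_center (a point): Centre of the loose spirit level: yellow bar, black end caps, 160 x 24 (25 at the caps) x 44 mm high, 0.25 kg; 22 mm above its underside. x along its length, y across, z up; it starts upright on the worktop. A green vial (68 mm long, top 2 mm under the bar's top) lies lengthwise mid-top; the top's solid flat ends reach from 34 to 80 mm either side of the middle.
- bubble_mid (a point): Middle of the white bubble (shows 15 mm long) in the vial, 16.5 mm above level_center, seen from above and from the side. It runs to the higher end, 0.5 mm per 0.001 rad of slope along the level, at most 18 mm from the vial's middle, and takes about 1.5 s to rest. Two black lines round the vial 11.5 mm either side of its middle: the bubble is between them within about +-3 mm.
- board_seat (a point): Middle of the level's place on top of the shelf's wooden board, 55 to 60 mm above the worktop; x across the board, y along it towards the knob, z out of its top face. Board 60 mm wide, from y -145 to +185 mm of this point. It tilts about a pivot at y -120 mm and always starts low at the knob end (slope 0.018 to 0.039 rad).
- knob_grip (a point): Middle of the round red foot knob (40 mm across, 32 high, underside 14 mm over the level board), on an upright screw 160 mm from board_seat along the board. Clockwise from above raises that end: 0.015 rad of slope per rad turned. It turns in place without rising, up to 3.2 rad either way from level; friction 0.12 N m, stays where left, also under load.
- level: The spirit level as a solid; origin at the middle of its underside, axes as level_center.
- shelf: The whole shelf, fixed; origin on the worktop under its middle, y along it towards the knob, x across. It stands on rubber pads: board and knob together sink 0.25 mm per newton pressed on them, slope unchanged, to a stop at about 8 mm.
- jar_a: Bystander: spice jar with green lid, 46 mm across, 106 mm high, behind the shelf; origin at its underside.
- jar_b: Bystander: a second such spice jar.
- jar_c: Bystander: a third such spice jar.
- opener: Bystander: bottle opener with wooden handle, 36 x 144 x 11 mm, lying flat behind the work; origin at its underside.

How it is judged:
By the outcome, as a careful person would: the job done as asked, in the order asked, and still so for the second after the job is handed in, while the arm keeps its last pose, push and grip.
It also fails if it takes over 72 s, if anything falls off the work surface, if the arm or the gripper's body presses on something with over 40 N, if the wrist force passes 120 N, or if a joint passes its speed limit or range.

### The arm

A 6-joint arm with a two-finger parallel gripper is mounted at the origin on a cart in front of the work surface, level with it; the furniture and walls round the work are solid. World frame = base frame: x ahead of the robot, y to its left, z up, the work surface at z = 0. Lengths are in m, angles in rad, forces in N, time in s.
With the tool pointing down it reaches from about 0.375 to 0.975 m from the base axis. Payload 3.8 kg.
Tool frame: the origin (TCP) lies on the mounting face of the last link; the fingertips stand 173 mm ahead of it and the grasp point (between the pads) lies 155 mm ahead of it; z points along the fingers, y is the line along which they close (so a half turn about z gives the same grasp; the last joint's range is limited). The gripper opens to 85 mm and grips with 20 to 120 N. Pads are 22 mm wide; open, the fingers measure 114 mm over their backs; the gripper's body (76 mm by 85 mm) begins 54 mm behind the grasp point. The pads swing forward as they close: fully open they stand 13 mm farther back than shut.
Start: joints at [-1.208, 0.264, 1.604, -0, 1.274, -0.037], TCP at [0.263, -0.622, 0.405] pointing down, gripper open.
Joint ranges: [-2.63, 2.63], [-0.94, 2.18], [0.31, 2.57], [-1.31, 4.45], [0, 2.66], [-2.55, 2.55]. Speed limits (rad/s): [2.57, 2.57, 3.14, 3.14, 3.14, 3.14].

### API

Orientations are given as a rotation vector (axis times angle).
In Python, from workcell import bot gives the robot as it stands.
- The arm moves only by the tool drive_tool, never from a script. Its argument "increments" is a list of rows, each an object with "delta_pos": the shift along the tool's x, y, z in mm, a list of three; "turn": the turn about the tool's z in rad; "jaw": the opening, from -1 (shut) to 1 (fully open). A call has 1 to 8 rows; each row shifts and turns the commanded pose from where the row before left it, along the tool's axes as they then stand; what a row does not reach is not made up. A row lasts 1/12 s, in which the tool goes at most 41.7 mm and 7.16 degrees, less where a joint would pass 70% of its speed; a pose out of reach is approached as far as the arm can. A call is refused whole if a number of a shift passes 41.7 or a number of a turn 0.125, either way. A call with a gripper value outside its range is refused whole. The fingers move at their own pace and stop on an object; "grip_force" is the grip in N (left out, the last holds). Time passes only in rows, so rows that do not move let the fingers close. It gives the time, the measured TCP pose, the force, the opening and the grip force at its end, in the units of the state.
- bot.read_state(): the state, without advancing time (a new reading comes with each control period).
- bot.read_camera(name): name is "side" or "top"; returns a dict with "pixels" (384x512x3 uint8, red, green, blue), "fovy" (degrees; the focal length in pixels is half the picture's height over the tangent of half this angle, whatever the lens; pixels are square), "cx", "cy" (the principal point, pixels), "camera_from_world" (4x4, takes a point from world to camera coordinates). Camera axes: x right, y down, z forward; pixel columns grow to the right and rows downward; lengths in m; the calibration is good to about 2 mm. A picture is of the moment at which its call begins. There is no depth.
- bot.finish_job(): hands the job in; it is judged then, once.
The state is a dict: "time": time; "q": joint angles; "joint_vel": joint speeds; "joint_torque": joint torques, N m; "tool_pos": TCP position; "tcp_rot": TCP orientation; "wrist_force": force on the tool from outside, world axes, zero at the start; "torque": the same for the moment, N m; "width": opening from 0.0 (shut) to 1.0 (fully open); "grip_force": force on a finger pad.
Only numpy, scipy, OpenCV 4.12 (cv2) and the standard library are available. Lean on these libraries where they do the work, as an engineer would, in place of code of your own. Each camera call takes 0.05 s, during which the arm holds its last target. There are 200 camera calls.

## Working session

There is one attempt and no reset: what is moved stays moved. The work goes in short steps, Python scripts to look and compute and a tool call to move; the robot and the scene stay as the last step left them, time stands still between calls to the robot, and variables do not carry over. Pictures are saved under pics/ and viewed, at most 10 in all, crops included, and the job is handed in when it is done.

Besides the shell and the picture viewer there is one more tool, called after ">>>" as name(argument=value, ...) on one line, values as JSON. drive_tool: Moves the arm, as the interface text tells. Its arguments: {"type":"object","properties":{"increments":{"type":"array"},"grip_force":{"type":"number"}},"required":["increments"]}

```bash
mkdir -p pics; ls
cat > h.py <<'E'
import numpy as np, cv2
from workcell import bot
def cam(n):
    c=bot.read_camera(n); c['f']=c['pixels'].shape[0]/2/np.tan(np.radians(c['fovy'])/2); return c
def ray(c,u,v):
    T=np.array(c['camera_from_world']); R=T[:3,:3]; o=-R.T@T[:3,3]
    d=R.T@np.array([(u-c['cx'])/c['f'],(v-c['cy'])/c['f'],1]); return o,d/np.linalg.norm(d)
def plane(c,u,v,z):
    o,d=ray(c,u,v); return o+d*(z-o[2])/d[2]
def proj(c,p):
    q=np.array(c['camera_from_world'])@np.append(p,1); return q[:2]/q[2]*c['f']+[c['cx'],c['cy']]
def tri(c1,p1,c2,p2):
    o1,d1=ray(c1,*p1); o2,d2=ray(c2,*p2)
    s=np.linalg.lstsq(np.stack([d1,-d2],1),o2-o1,rcond=None)[0]
    a,b=o1+s[0]*d1,o2+s[1]*d2; return (a+b)/2,np.linalg.norm(a-b)
def save(c,n): cv2.imwrite('pics/'+n,cv2.cvtColor(c['pixels'],cv2.COLOR_RGB2BGR))
E
python3 - <<'E'
from h import *
for n in('top','side'):
    c=cam(n); save(c,n+'0.png'); o,d=ray(c,c['cx'],c['cy']); print(n,c['f'],c['cx'],c['cy'],o.round(3),d.round(3))
    np.save(n+'0.npy',c,allow_pickle=True)
print(bot.read_state())
E
```

```text
pics
top 379.7602990722559 261.8259958169866 192.51049648507416 [ 0.375 -0.003  1.106] [ 0.178  0.007 -0.984]
side 356.17186114512947 252.62868591930504 187.52759675275826 [0.043 0.698 0.518] [ 0.501 -0.736 -0.456]
{'time': 0.1, 'q': array([-1.20790020e+00,  2.64703929e-01,  1.60522008e+00,  1.10809630e-06,
        1.27375465e+00, -3.68949964e-02]), 'joint_vel': array([-0.00128004, -0.00212135, -0.00360866, -0.00020086,  0.00087862,
        0.00088176]), 'joint_torque': array([ 4.19420667e-04, -5.16709256e+01, -3.68589914e+01, -4.20456288e-06,
        6.30129478e-03, -9.75200805e-06]), 'tool_pos': array([ 0.26261968, -0.62148226,  0.40347796]), 'tcp_rot': array([-3.07701765e+00, -6.23407284e-01,  5.29752150e-04]), 'wrist_force': array([ 2.01881365e-01,  1.33476081e+00, -1.20215549e-03]), 'torque': array([-0.01467555, -0.0420298 ,  0.02889713]), 'grip_force': 0.0, 'width': 1.0002689494280097}
```

View pics/top0.png

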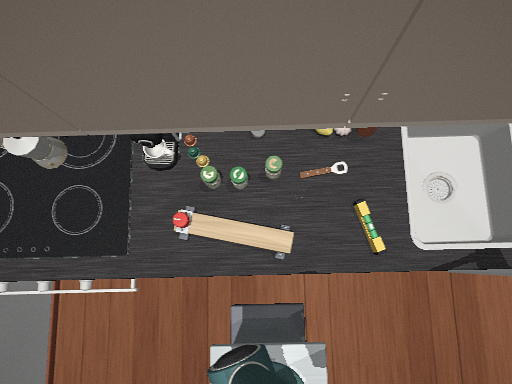

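View pics/side0.png

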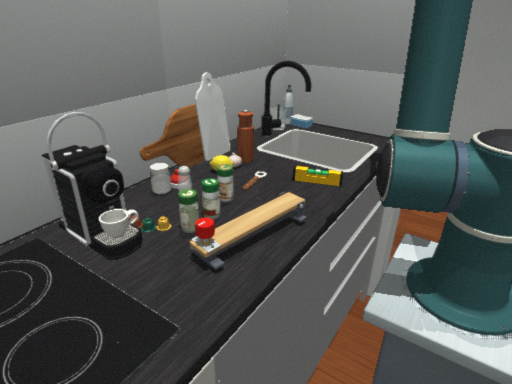

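Top view: red knob at about (180,219), board from (190,222) to (293,242), level at about (369,227), jars at (210,176), (239,177), (274,166), opener at (325,171). Side view: knob at (205,229), board to (305,202), level at (317,176).

```bash
cat >> h.py <<'E'
HSV=dict(yellow=((22,150,90),(32,255,255)),green=((45,120,60),(85,255,255)),red=((0,170,90),(6,255,255)),wood=((10,50,90),(22,170,255)))
def blob(c,col,box):
    h=cv2.cvtColor(c['pixels'],cv2.COLOR_RGB2HSV); lo,hi=HSV[col]; m=cv2.inRange(h,lo,hi)
    if col=='red': m|=cv2.inRange(h,(174,170,90),(180,255,255))
    k=np.zeros_like(m); x0,y0,x1,y1=box; k[y0:y1,x0:x1]=m[y0:y1,x0:x1]
    n,l,s,ce=cv2.connectedComponentsWithStats(k)
    i=1+np.argmax(s[1:,4]); pts=np.argwhere(l==i)[:,::-1].astype(np.float32)
    return pts,ce[i],cv2.minAreaRect(pts)
E
python3 - <<'E'
from h import *
t=np.load('top0.npy',allow_pickle=True).item(); s=np.load('side0.npy',allow_pickle=True).item()
for c,n,bx in((t,'t',dict(red=(165,205,195,235),wood=(180,205,300,260),yellow=(345,190,395,260),green=(345,190,395,260))),
           (s,'s',dict(red=(190,212,220,250),wood=(185,190,312,265),yellow=(285,160,350,195),green=(285,160,350,195)))):
    for col,b in bx.items():
        p,ce,r=blob(c,col,b); print(n,col,len(p),ce.round(1),[np.round(x,1) for x in r], cv2.boxPoints(r).round(1).tolist())
a=t['pixels'][185:265,335:405]; b=s['pixels'][150:200,280:350]
big=lambda im,k:cv2.resize(im,None,fx=k,fy=k,interpolation=cv2.INTER_NEAREST)
W=np.zeros((600,800,3),np.uint8)
def put(im,x,y): W[y:y+im.shape[0],x:x+im.shape[1]]=im
put(big(a,4),0,0); put(big(b,5),300,0); put(big(t['pixels'][200:265,165:305],3),0,340); put(big(s['pixels'][185:270,180:315],3),400,300)
cv2.imwrite('pics/crop0.png',W[...,::-1])
E
```

```text
t red 39 [184.3 221.3] [array([183.4, 220. ]), array([ 9.9, 14.7]), np.float64(12.1)] [[177.0, 226.10000610351562], [180.0, 211.8000030517578], [189.6999969482422, 213.89999389648438], [186.6999969482422, 228.1999969482422]]
t wood 2286 [241.1 232.6] [array([240.9, 232.4]), array([104.7,  22. ]), np.float64(11.3)] [[187.39999389648438, 232.89999389648438], [191.6999969482422, 211.3000030517578], [294.3999938964844, 231.89999389648438], [290.1000061035156, 253.39999389648438]]
t yellow 4 [356.2 207.5] [array([356. , 207.5]), array([1., 2.]), np.float64(90.0)] [[355.0, 207.0], [357.0, 207.0], [357.0, 208.0], [355.0, 208.0]]
t green 20 [371.  233.3] [array([370.8, 233.1]), array([9.8, 2.2]), np.float64(63.4)] [[367.6000061035156, 229.1999969482422], [369.6000061035156, 228.1999969482422], [374.0, 237.0], [372.0, 238.0]]
s red 333 [204.6 227.7] [array([204.5, 227.5]), array([21., 19.]), np.float64(90.0)] [[195.0, 217.0], [214.0, 217.0], [214.0, 238.0], [195.0, 238.0]]
s wood 2026 [249.8 221.3] [array([247.9, 223.3]), array([ 21.9, 122.1]), np.float64(63.4)] [[188.39999389648438, 240.8000030517578], [297.6000061035156, 186.1999969482422], [307.3999938964844, 205.8000030517578], [198.1999969482422, 260.3999938964844]]
s yellow 539 [317.4 176.5] [array([317. , 175.5]), array([45.4, 14.9]), np.float64(6.8)] [[293.5, 180.10000610351562], [295.29998779296875, 165.39999389648438], [340.3999938964844, 170.8000030517578], [338.6000061035156, 185.60000610351562]]
s green 78 [317.4 171.7] [array([317.1, 171.6]), array([20.2,  4.4]), np.float64(5.2)] [[306.79998779296875, 172.89999389648438], [307.20001220703125, 168.5], [327.29998779296875, 170.3000030517578], [326.8999938964844, 174.6999969482422]]Traceback (most recent call last):
  File "<stdin>", line 11, in <module>
  File "<stdin>", line 10, in put
ValueError: could not broadcast input array from shape (255,405,3) into shape (255,400,3)
```

Run:
```python
from h import *
t=np.load('top0.npy',allow_pickle=True).item(); s=np.load('side0.npy',allow_pickle=True).item()
a=t['pixels'][185:265,335:405]; b=s['pixels'][150:200,280:350]
big=lambda im,k:cv2.resize(im,None,fx=k,fy=k,interpolation=cv2.INTER_NEAREST)
W=np.zeros((600,800,3),np.uint8)
def put(im,x,y): W[y:y+im.shape[0],x:x+im.shape[1]]=im
put(big(a,4),0,0); put(big(b,5),300,0); put(big(t['pixels'][200:265,165:295],3),0,340); put(big(s['pixels'][185:270,180:310],3),400,300)
cv2.imwrite('pics/crop0.png',W[...,::-1])
for p in((362,205),(378,248),(371,218),(366,212),(180,219),(184,222),(374,235)): print(p,cv2.cvtColor(t['pixels'],cv2.COLOR_RGB2HSV)[p[1],p[0]])
```

```text
(362, 205) [ 24 125 246]
(378, 248) [ 24 128 246]
(371, 218) [150  16  62]
(366, 212) [ 23 125 248]
(180, 219) [  2  66 228]
(184, 222) [  1 151 234]
(374, 235) [ 70 106 211]
```

View pics/crop0.png

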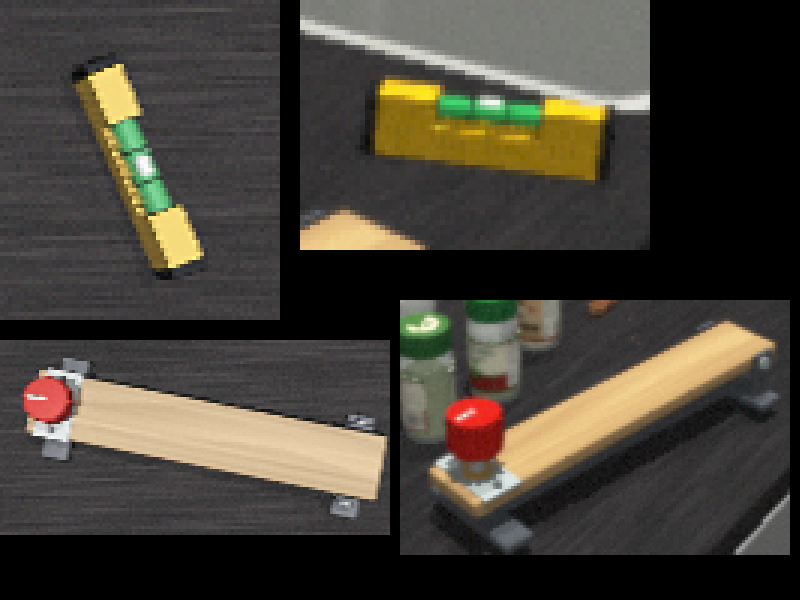

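The crop shows the level with vial middle at top (371,226) and side (318,172), bubble centred; the board's plate with screws and the red knob are clear, and the pivot is at the far end.

```bash
sed -i '/^HSV/c\HSV=dict(yellow=((20,95,215),(30,150,255)),yel_s=((20,150,90),(32,255,255)),green=((45,70,60),(85,255,255)),red=((0,50,90),(6,255,255)),wood=((8,40,120),(22,130,255)))' h.py
python3 - <<'E'
from h import *
t=np.load('top0.npy',allow_pickle=True).item(); s=np.load('side0.npy',allow_pickle=True).item()
def m(c,col,b):
    h=cv2.cvtColor(c['pixels'],cv2.COLOR_RGB2HSV); lo,hi=HSV[col]; k=cv2.inRange(h,lo,hi)
    if col=='red': k|=cv2.inRange(h,(174,50,90),(180,255,255))
    x0,y0,x1,y1=b; return np.argwhere(k[y0:y1,x0:x1]>0)[:,::-1].astype(np.float32)+np.float32([x0,y0])
B=(345,190,395,260)
y=m(t,'yellow',B); g=m(t,'green',B); al=np.vstack([y,g])
ry=cv2.minAreaRect(al); gm=cv2.minAreaRect(g); print('top level',ry,gm)
gs=cv2.minAreaRect(m(s,'green',(285,160,350,195))); print('side green',gs)
# vial centre (top of vial ~z 42mm visible)
P,e=tri(t,gm[0],s,gs[0]); print('vial tri',P.round(4),e.round(4))
P=plane(t,*ry[0],.044); print('level top ctr',P.round(4), plane(t,*gm[0],.040).round(4))
c=cv2.boxPoints(ry); q=np.array([plane(t,*x,.044) for x in c])
l=[np.linalg.norm(q[i]-q[i-1]) for i in range(4)]; print('corners',q[:,:2].round(4).tolist(),np.round(l,4))
vx,vy,x0,y0=cv2.fitLine(al,cv2.DIST_L2,0,.01,.01).ravel(); a,b=plane(t,x0-30*vx,y0-30*vy,.044),plane(t,x0+30*vx,y0+30*vy,.044); d=b-a; print('level yaw',np.arctan2(d[1],d[0]))
# knob
k=m(t,'red',(165,205,195,235)); r=cv2.minEnclosingCircle(k); print('knob top',r,len(k)); ks=m(s,'red',(190,212,220,250)); print('side knob',ks.min(0),ks.max(0))
for z in(.07,.08,.09,.1,.11): print(z,plane(t,*r[0],z).round(4))
# tri using top-face centre; side: top-face approx centre
print(tri(t,r[0],s,((ks.min(0)+ks.max(0))[0]/2,ks.min(0)[1]+4)))
# board outlines
for c,n,b in((t,'t',(188,205,300,260)),(s,'s',(185,190,312,265))):
    w=m(c,'wood',b); rr=cv2.minAreaRect(w); hull=cv2.convexHull(w); ap=cv2.approxPolyDP(hull,4,True)[:,0]; print(n,rr,ap.tolist())
T=[(293.5,232),(291,253)]
for u in T: print(plane(t,*u,.06).round(4))
E
```

```text
top level ((369.8160095214844, 226.51202392578125), (51.995361328125, 10.07162094116211), 66.61477661132812) ((370.1449890136719, 226.14791870117188), (24.230772018432617, 6.9230780601501465), 67.38013458251953)
side green ((317.15386962890625, 171.2692413330078), (20.217662811279297, 4.961389541625977), 7.125016689300537)
vial tri [ 0.4652 -0.2967  0.037 ] 0.001
level top ctr [ 0.4632 -0.294   0.044 ] [ 0.4645 -0.2961  0.04  ]
corners [[0.5257, -0.2567], [0.5364, -0.2834], [0.4019, -0.3305], [0.3917, -0.3043]] [0.1422 0.0288 0.1425 0.0282]
level yaw -2.8063722910388202
knob top ((180.42857360839844, 219.57142639160156), 8.771574020385742) 214
side knob [195. 212.] [215. 239.]
0.07 [0.4932 0.2293 0.07  ]
0.08 [0.4921 0.2271 0.08  ]
0.09 [0.491  0.2248 0.09  ]
0.1 [0.4898 0.2226 0.1   ]
0.11 [0.4887 0.2203 0.11  ]
(array([0.48895016, 0.21947879, 0.117613  ]), np.float64(0.0027764759800227357))
t ((240.71426391601562, 232.4174041748047), (104.34063720703125, 21.61203384399414), 11.195112228393555) [[293.0, 236.0], [290.0, 252.0], [188.0, 231.0], [192.0, 214.0]]
s ((240.13201904296875, 207.9760284423828), (48.96007537841797, 120.63240814208984), 61.26020431518555) [[304.0, 199.0], [206.0, 254.0], [190.0, 242.0], [187.0, 215.0], [222.0, 190.0], [290.0, 192.0]]
[ 0.4521 -0.0798  0.06  ]
[ 0.3954 -0.0708  0.06  ]
```

Run:
```python
from h import *
from scipy.spatial.transform import Rotation as R
t=np.load('top0.npy',allow_pickle=True).item(); s=np.load('side0.npy',allow_pickle=True).item()
print('corners',tri(t,(294,232.4),s,(288.5,192)),tri(t,(290.3,253),s,(305,200.3)))
ends=[((294.4+290.1)/2,(231.9+253.4)/2),((187.4+191.7)/2,(232.9+211.3)/2)]
a=plane(t,*ends[0],.062); b=plane(t,*ends[1],.054); d=(b-a)[:2]; d/=np.linalg.norm(d)
print('far end',a.round(4),'near wood end',b.round(4),d.round(4),np.arctan2(d[1],d[0]), 'seat',(a[:2]+.145*d).round(4),'knob',(a[:2]+.305*d).round(4))
for z in(.098,.104,.110):
    K=plane(t,180.4,219.6,z); th=np.linspace(0,6.28,40)
    q=np.array([proj(s,[K[0]+.02*np.cos(h),K[1]+.02*np.sin(h),zz]) for h in th for zz in(z,z-.032)]); print(z,K.round(4),q.min(0).round(1),q.max(0).round(1))
for n,p in(('a',(209.5,173)),('b',(239,174)),('c',(274,162))): print('jar',n,plane(t,*p,.106).round(3))
st=bot.read_state(); M=R.from_rotvec(st['tcp_rot']).as_matrix(); print(M.round(3))
print('tool y ang',np.arctan2(M[1,1],M[0,1]))
```

```text
corners (array([ 0.45181603, -0.08103511,  0.05746234]), np.float64(0.0014083103746792807)) (array([ 0.39549444, -0.06927903,  0.05472299]), np.float64(0.00017536855064743294))
far end [ 0.4231 -0.0751  0.062 ] near wood end [0.4874 0.2074 0.054 ] [0.2216 0.9751] 1.3473225666635738 seat [0.4553 0.0662] knob [0.4907 0.2223]
0.098 [0.49   0.2231 0.098 ] [195.2 219.5] [214.6 242.2]
0.104 [0.4893 0.2218 0.104 ] [195.7 217. ] [215.1 239.7]
0.11 [0.4886 0.2204 0.11  ] [196.2 214.5] [215.7 237.2]
jar a [0.614 0.144 0.106]
jar b [0.609 0.064 0.106]
jar c [ 0.639 -0.031  0.106]
[[ 0.921  0.389 -0.001]
 [ 0.389 -0.921  0.002]
 [ 0.    -0.002 -1.   ]]
tool y ang -1.1710054443661793
```

>>> drive_tool(increments=[{"delta_pos": [31, -22, 0], "turn": 0.008, "jaw": 1}, {"delta_pos": [31, -22, 0], "turn": 0.008, "jaw": 1}, {"delta_pos": [31, -22, 0], "turn": 0.008, "jaw": 1}, {"delta_pos": [31, -22, 0], "turn": 0.008, "jaw": 1}, {"delta_pos": [31, -22, 0], "turn": 0.008, "jaw": 1}, {"delta_pos": [31, -22, 0], "turn": 0.008, "jaw": 1}, {"delta_pos": [31, -22, 0], "turn": 0.008, "jaw": 1}, {"delta_pos": [31, -22, 0], "turn": 0.009, "jaw": 1}])

```text
time: 0.77
tool_pos: [0.4303, -0.3659, 0.4042]
tcp_rot: [-3.097, -0.522, 0.001]
wrist_force: [0.8, -0.3, -0.2]
width: 1.001
grip_force: 0.0
```

```bash
cat >> h.py <<'E'
from scipy.spatial.transform import Rotation as R
def goto(x,y,z,xang):
    "shift in tool axes (mm) and turn from the present pose to TCP x,y,z with tool x at angle xang"
    st=bot.read_state(); M=R.from_rotvec(st['tcp_rot']).as_matrix()
    a=np.arctan2(M[1,0],M[0,0]); w=lambda v:(v+np.pi/2)%np.pi-np.pi/2
    print('t',round(st['time'],2),'pos',st['tool_pos'].round(4),'xang',a.round(4),'zax',M[:,2].round(4),'q6',st['q'][5].round(3),'F',st['wrist_force'].round(2),'w',round(st['width'],3),'gf',round(st['grip_force'],1))
    print('tool shift mm',(M.T@(np.array([x,y,z])-st['tool_pos'])*1000).round(1),'turn',round(-w(xang-a),4))
E
python3 -c "
from h import *
goto(.464,-.2955,.18,.335)"
```

```text
t 0.77 pos [ 0.4303 -0.3659  0.4042] xang 0.3341 zax [-5.e-04  5.e-04 -1.e+00] q6 0.488 F [ 0.83 -0.31 -0.21] w 1.001 gf 0.0
tool shift mm [ 55.  -55.3 224.2] turn -0.0009
```

>>> drive_tool(increments=[{"delta_pos": [14, -14, 20], "turn": 0, "jaw": 1}, {"delta_pos": [14, -14, 20], "turn": 0, "jaw": 1}, {"delta_pos": [14, -14, 20], "turn": 0, "jaw": 1}, {"delta_pos": [13, -13, 20], "turn": 0, "jaw": 1}, {"delta_pos": [0, 0, 20], "turn": 0, "jaw": 1}, {"delta_pos": [0, 0, 20], "turn": 0, "jaw": 1}, {"delta_pos": [0, 0, 0], "turn": 0, "jaw": 1}, {"delta_pos": [0, 0, 0], "turn": 0, "jaw": 1}])

```text
time: 1.43
tool_pos: [0.463, -0.2971, 0.2832]
tcp_rot: [-3.095, -0.523, 0.005]
wrist_force: [0.7, -0.0, -0.2]
width: 1.002
grip_force: 0.0
```

```bash
python3 -c "
from h import *
goto(.464,-.2955,.18,.335)
t=cam('top');s=cam('side');W=np.vstack([t['pixels'][150:290,260:460],s['pixels'][100:240,220:420]]);W=cv2.resize(W,None,fx=2,fy=2)
cv2.imwrite('pics/c1.png',W[...,::-1])"
```

```text
t 1.43 pos [ 0.463  -0.2971  0.2832] xang 0.335 zax [-0.0033  0.0023 -1.    ] q6 0.62 F [ 0.69 -0.03 -0.24] w 1.002 gf 0.0
tool shift mm [  1.7  -0.9 103.2] turn 0.0
```

View pics/c1.png

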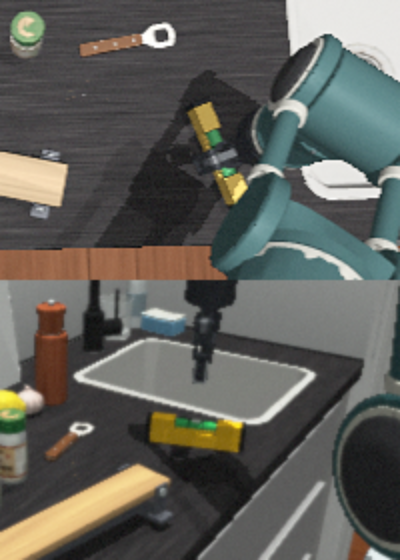

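The gripper is centred across the level (top crop, about (215,158)), and side agrees; descending.

>>> drive_tool(increments=[{"delta_pos": [1.5, -1, 25], "turn": 0, "jaw": 1}, {"delta_pos": [0, 0, 25], "turn": 0, "jaw": 1}, {"delta_pos": [0, 0, 25], "turn": 0, "jaw": 1}, {"delta_pos": [0, 0, 15], "turn": 0, "jaw": 1}, {"delta_pos": [0, 0, 9], "turn": 0, "jaw": 1}, {"delta_pos": [0, 0, 3], "turn": 0, "jaw": 1}, {"delta_pos": [0, 0, 0], "turn": 0, "jaw": 1}, {"delta_pos": [0, 0, 0], "turn": 0, "jaw": -1}], grip_force=40)

```text
time: 2.2
tool_pos: [0.4656, -0.297, 0.1842]
tcp_rot: [3.096, 0.523, 0.003]
wrist_force: [0.1, -0.3, 0.6]
width: 0.884
grip_force: 0.0
```

>>> drive_tool(increments=[{"delta_pos": [0, 0, 0], "turn": 0, "jaw": -1}, {"delta_pos": [0, 0, 0], "turn": 0, "jaw": -1}, {"delta_pos": [0, 0, 0], "turn": 0, "jaw": -1}, {"delta_pos": [0, 0, 0], "turn": 0, "jaw": -1}, {"delta_pos": [0, 0, 0], "turn": 0, "jaw": -1}, {"delta_pos": [0, 0, 0], "turn": 0, "jaw": -1}, {"delta_pos": [0, 0, 0], "turn": 0, "jaw": -1}, {"delta_pos": [0, 0, 0], "turn": 0, "jaw": -1}])

```text
time: 2.87
tool_pos: [0.4652, -0.2966, 0.1835]
tcp_rot: [3.097, 0.523, 0.002]
wrist_force: [-0.4, 0.8, 7.2]
width: 0.267
grip_force: 41.1
```

>>> drive_tool(increments=[{"delta_pos": [0, 0, -5], "turn": 0, "jaw": -1}, {"delta_pos": [0, 0, -15], "turn": 0, "jaw": -1}, {"delta_pos": [0, 0, -25], "turn": 0, "jaw": -1}, {"delta_pos": [0, 0, -25], "turn": 0, "jaw": -1}, {"delta_pos": [0, 0, -25], "turn": 0, "jaw": -1}, {"delta_pos": [0, 0, -20], "turn": 0, "jaw": -1}, {"delta_pos": [0, 0, 0], "turn": 0, "jaw": -1}, {"delta_pos": [0, 0, 0], "turn": 0, "jaw": -1}])

```text
time: 3.53
tool_pos: [0.4649, -0.2963, 0.2982]
tcp_rot: [3.096, 0.523, 0.002]
wrist_force: [-0.3, 0.9, -1.8]
width: 0.268
grip_force: 40.1
```

```bash
python3 -c "
from h import *
goto(.4553,.0662,.27,1.3473)
t=cam('top');s=cam('side');W=np.vstack([t['pixels'][150:290,260:460],s['pixels'][100:240,220:420]]);W=cv2.resize(W,None,fx=2,fy=2)
cv2.imwrite('pics/c2.png',W[...,::-1])"
```

```text
t 3.53 pos [ 0.4649 -0.2963  0.2982] xang 0.3348 zax [ 0.0016 -0.0011 -1.    ] q6 0.623 F [-0.34  0.89 -1.75] w 0.268 gf 40.1
tool shift mm [ 110.  -345.6   27.8] turn -1.0125
```

View pics/c2.png

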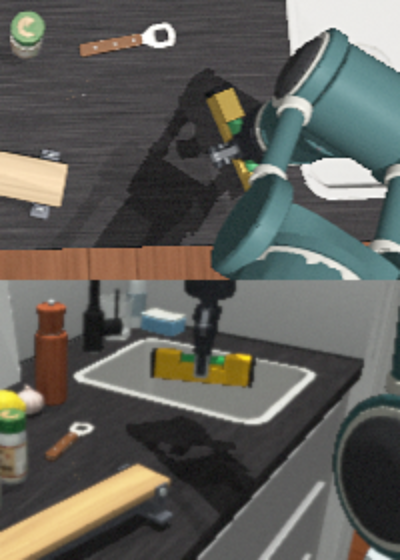

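>>> drive_tool(increments=[{"delta_pos": [8, -25, 0], "turn": 0, "jaw": -1}, {"delta_pos": [10, -33, 0], "turn": 0, "jaw": -1}, {"delta_pos": [11, -35, 0], "turn": 0, "jaw": -1}, {"delta_pos": [11, -35, 0], "turn": 0, "jaw": -1}, {"delta_pos": [11, -35, 0], "turn": 0, "jaw": -1}, {"delta_pos": [11, -35, 0], "turn": 0, "jaw": -1}, {"delta_pos": [11, -35, 0], "turn": 0, "jaw": -1}, {"delta_pos": [11, -35, 0], "turn": 0, "jaw": -1}])

```text
time: 4.3
tool_pos: [0.4545, -0.0139, 0.2952]
tcp_rot: [-3.097, -0.523, 0.007]
wrist_force: [1.0, 0.2, -2.5]
width: 0.262
grip_force: 40.2
```

>>> drive_tool(increments=[{"delta_pos": [11, -35, 0], "turn": 0, "jaw": -1}, {"delta_pos": [9, -28, 0], "turn": 0, "jaw": -1}, {"delta_pos": [6, -15, 0], "turn": 0, "jaw": -1}, {"delta_pos": [0, 0, 0], "turn": -0.1, "jaw": -1}, {"delta_pos": [0, 0, 0], "turn": -0.1, "jaw": -1}, {"delta_pos": [0, 0, 0], "turn": -0.1, "jaw": -1}, {"delta_pos": [0, 0, 0], "turn": -0.1, "jaw": -1}, {"delta_pos": [0, 0, 0], "turn": -0.1, "jaw": -1}])

```text
time: 4.97
tool_pos: [0.4538, 0.0667, 0.2951]
tcp_rot: [-2.867, -1.281, 0.007]
wrist_force: [-0.2, -0.5, -1.8]
width: 0.269
grip_force: 40.3
```

>>> drive_tool(increments=[{"delta_pos": [0, 0, 0], "turn": -0.1, "jaw": -1}, {"delta_pos": [0, 0, 0], "turn": -0.1, "jaw": -1}, {"delta_pos": [0, 0, 0], "turn": -0.1, "jaw": -1}, {"delta_pos": [0, 0, 0], "turn": -0.1, "jaw": -1}, {"delta_pos": [0, 0, 0], "turn": -0.1, "jaw": -1}, {"delta_pos": [0, 0, 0], "turn": -0.01, "jaw": -1}, {"delta_pos": [0, 0, 0], "turn": 0, "jaw": -1}, {"delta_pos": [0, 0, 0], "turn": 0, "jaw": -1}])

```text
time: 5.63
tool_pos: [0.4544, 0.0666, 0.2964]
tcp_rot: [-2.459, -1.953, 0.003]
wrist_force: [0.3, -0.0, -2.4]
width: 0.269
grip_force: 40.3
```

```bash
python3 -c "
from h import *
goto(.4553,.0662,.25,1.3473)"
```

```text
t 5.63 pos [0.4544 0.0666 0.2964] xang 1.3424 zax [-2.6e-03 -2.0e-04 -1.0e+00] q6 0.32 F [ 0.3  -0.04 -2.4 ] w 0.269 gf 40.3
tool shift mm [-0.1  1.1 46.4] turn -0.0049
```

>>> drive_tool(increments=[{"delta_pos": [0, 1, 10], "turn": -0.005, "jaw": -1}, {"delta_pos": [0, 0, 15], "turn": 0, "jaw": -1}, {"delta_pos": [0, 0, 14], "turn": 0, "jaw": -1}, {"delta_pos": [0, 0, 7], "turn": 0, "jaw": -1}, {"delta_pos": [0, 0, 3], "turn": 0, "jaw": -1}, {"delta_pos": [0, 0, 1], "turn": 0, "jaw": -1}, {"delta_pos": [0, 0, 0], "turn": 0, "jaw": -1}, {"delta_pos": [0, 0, 0], "turn": 0, "jaw": -1}])

```text
time: 6.3
tool_pos: [0.4565, 0.0665, 0.2483]
tcp_rot: [2.452, 1.962, 0.002]
wrist_force: [0.3, 0.3, -2.0]
width: 0.269
grip_force: 40.3
```

>>> drive_tool(increments=[{"delta_pos": [0, 0, 1], "turn": 0, "jaw": -1}, {"delta_pos": [0, 0, 1], "turn": 0, "jaw": -1}, {"delta_pos": [0, 0, 0], "turn": 0, "jaw": -1}, {"delta_pos": [0, 0, 0], "turn": 0, "jaw": -1}])

```text
time: 6.63
tool_pos: [0.456, 0.0664, 0.2459]
tcp_rot: [2.453, 1.963, 0.0]
wrist_force: [0.3, 0.6, -1.8]
width: 0.271
grip_force: 40.3
```

>>> drive_tool(increments=[{"delta_pos": [0, 0, 1], "turn": 0, "jaw": -1}, {"delta_pos": [0, 0, 1], "turn": 0, "jaw": -1}, {"delta_pos": [0, 0, 0], "turn": 0, "jaw": -1}, {"delta_pos": [0, 0, 0], "turn": 0, "jaw": -1}])

```text
time: 6.97
tool_pos: [0.4559, 0.0664, 0.2436]
tcp_rot: [-2.453, -1.963, 0.0]
wrist_force: [-0.5, 0.4, -2.7]
width: 0.268
grip_force: 40.3
```

>>> drive_tool(increments=[{"delta_pos": [0, 0, 1], "turn": 0, "jaw": -1}, {"delta_pos": [0, 0, 0], "turn": 0, "jaw": -1}, {"delta_pos": [0, 0, 0], "turn": 0, "jaw": -1}])

```text
time: 7.22
tool_pos: [0.4559, 0.0664, 0.2426]
tcp_rot: [-2.453, -1.963, 0.0]
wrist_force: [-0.0, 0.3, -1.8]
width: 0.27
grip_force: 40.3
```

```bash
python3 -c "
from h import *
goto(.4553,.0662,.24,1.3473)
t=cam('top');s=cam('side');W=np.vstack([t['pixels'][150:290,140:340],s['pixels'][150:290,150:350]]);W=cv2.resize(W,None,fx=2,fy=2)
cv2.imwrite('pics/c3.png',W[...,::-1])"
```

```text
t 7.22 pos [0.4559 0.0664 0.2426] xang 1.3498 zax [-2.e-04 -0.e+00 -1.e+00] q6 0.312 F [-0.01  0.29 -1.83] w 0.27 gf 40.3
tool shift mm [-0.3 -0.6  2.6] turn 0.0025
```

View pics/c3.png

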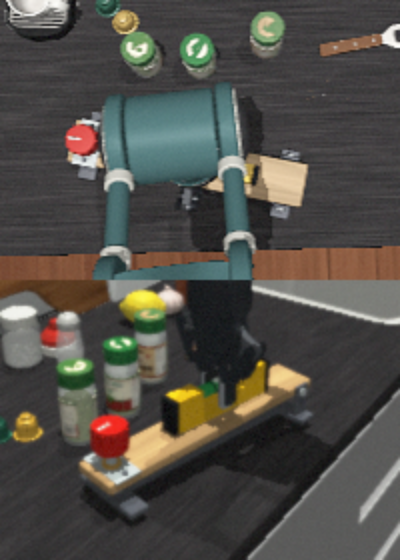

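The level is held lengthwise just over the board's middle (side crop at (215,395)), in line with it.

>>> drive_tool(increments=[{"delta_pos": [0, 0, 1], "turn": 0, "jaw": -1}, {"delta_pos": [0, 0, 1], "turn": 0, "jaw": -1}, {"delta_pos": [0, 0, 0], "turn": 0, "jaw": -1}, {"delta_pos": [0, 0, 0], "turn": 0, "jaw": -1}])

```text
time: 7.65
tool_pos: [0.4561, 0.0665, 0.241]
tcp_rot: [2.453, 1.963, 0.001]
wrist_force: [-1.0, 1.2, 0.4]
width: 0.27
grip_force: 40.7
```

>>> drive_tool(increments=[{"delta_pos": [0, 0, 1], "turn": 0, "jaw": -1}, {"delta_pos": [0, 0, 0], "turn": 0, "jaw": -1}, {"delta_pos": [0, 0, 0], "turn": 0, "jaw": -1}])

```text
time: 7.9
tool_pos: [0.4562, 0.0666, 0.24]
tcp_rot: [2.453, 1.963, 0.001]
wrist_force: [-0.7, 2.4, 3.8]
width: 0.267
grip_force: 40.9
```

>>> drive_tool(increments=[{"delta_pos": [0, 0, 0], "turn": 0, "jaw": 0.1}, {"delta_pos": [0, 0, 0], "turn": 0, "jaw": 0.1}, {"delta_pos": [0, 0, 0], "turn": 0, "jaw": 0.1}, {"delta_pos": [0, 0, 0], "turn": 0, "jaw": 0.1}, {"delta_pos": [0, 0, -10], "turn": 0, "jaw": 0.1}, {"delta_pos": [0, 0, -25], "turn": 0, "jaw": 0.1}, {"delta_pos": [0, 0, -35], "turn": 0, "jaw": 0.1}, {"delta_pos": [0, 0, -35], "turn": 0, "jaw": 0.1}])

```text
time: 8.57
tool_pos: [0.4552, 0.0663, 0.3454]
tcp_rot: [-2.452, -1.962, 0.004]
wrist_force: [1.0, 0.8, -0.3]
width: 0.551
grip_force: 0.0
```

```bash
python3 -c "
from h import *
goto(.49,.222,.35,1.3473)"
```

```text
t 8.57 pos [0.4552 0.0663 0.3454] xang 1.3497 zax [-2.7e-03 -3.0e-04 -1.0e+00] q6 0.312 F [ 0.99  0.81 -0.3 ] w 0.551 gf 0.0
tool shift mm [159.5  -0.2  -4.7] turn 0.0024
```

>>> drive_tool(increments=[{"delta_pos": [25, 0, 0], "turn": 0, "jaw": 0.6}, {"delta_pos": [30, 0, 0], "turn": 0, "jaw": 0.6}, {"delta_pos": [30, 0, 0], "turn": 0, "jaw": 0.6}, {"delta_pos": [30, 0, 0], "turn": 0, "jaw": 0.6}, {"delta_pos": [30, 0, 0], "turn": 0, "jaw": 0.6}, {"delta_pos": [14, 0, 0], "turn": 0, "jaw": 0.6}, {"delta_pos": [0, 0, 0], "turn": -0.1, "jaw": 0.6}, {"delta_pos": [0, 0, 0], "turn": -0.1, "jaw": 0.6}])

```text
time: 9.23
tool_pos: [0.4909, 0.2225, 0.3451]
tcp_rot: [2.237, 2.205, -0.0]
wrist_force: [-0.6, 0.3, -0.4]
width: 0.804
grip_force: 0.0
```

>>> drive_tool(increments=[{"delta_pos": [0, 0, 0], "turn": -0.1, "jaw": 0.6}, {"delta_pos": [0, 0, 0], "turn": -0.1, "jaw": 0.6}, {"delta_pos": [0, 0, 0], "turn": -0.1, "jaw": 0.6}, {"delta_pos": [0, 0, 0], "turn": -0.1, "jaw": 0.6}, {"delta_pos": [0, 0, 0], "turn": -0.1, "jaw": 0.6}, {"delta_pos": [0, 0, 0], "turn": -0.1, "jaw": 0.6}, {"delta_pos": [0, 0, 0], "turn": 0, "jaw": 0.6}, {"delta_pos": [0, 0, 0], "turn": 0, "jaw": 0.6}])

```text
time: 9.9
tool_pos: [0.4908, 0.2212, 0.345]
tcp_rot: [1.499, 2.761, -0.0]
wrist_force: [-0.8, -0.2, 0.8]
width: 0.797
grip_force: 0.0
```

>>> drive_tool(increments=[{"delta_pos": [0, 0, 20], "turn": 0, "jaw": 0.6}, {"delta_pos": [0, 0, 10], "turn": 0, "jaw": 0.6}, {"delta_pos": [0, 0, 0], "turn": 0, "jaw": 0.6}, {"delta_pos": [0, 0, 0], "turn": 0, "jaw": 0.6}, {"delta_pos": [0, 0, 0], "turn": 0, "jaw": 0.6}])

```text
time: 10.32
tool_pos: [0.4909, 0.2216, 0.315]
tcp_rot: [1.496, 2.763, -0.0]
wrist_force: [0.5, -0.5, -0.4]
width: 0.805
grip_force: 0.0
```

```bash
python3 -c "
from h import *
goto(.49,.222,.245,2.15)
t=cam('top');s=cam('side');big=lambda im,k:cv2.resize(im,None,fx=k,fy=k,interpolation=cv2.INTER_CUBIC)
W=np.vstack([big(t['pixels'][190:270,150:310],4),big(s['pixels'][170:240,180:340],4)])
np.save('t1.npy',t,allow_pickle=True);np.save('s1.npy',s,allow_pickle=True)
cv2.imwrite('pics/c4.png',W[...,::-1])"
```

```text
t 10.32 pos [0.4909 0.2216 0.315 ] xang 2.1491 zax [-0.e+00 -1.e-04 -1.e+00] q6 -0.201 F [ 0.55 -0.47 -0.42] w 0.805 gf 0.0
tool shift mm [ 0.9 -0.5 70. ] turn -0.0009
```

View pics/c4.png

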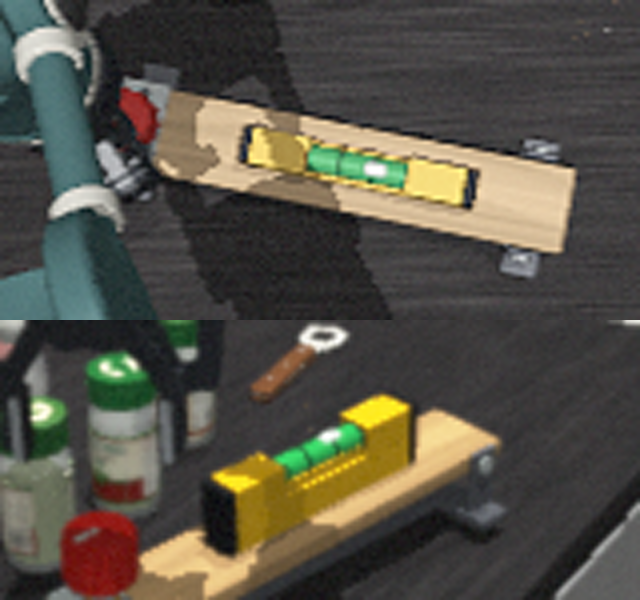

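The level stands on the board's middle; the bubble (top crop (376,170), vial 307–407) sits at the high, pivot side. Gripper straddles the knob.

>>> drive_tool(increments=[{"delta_pos": [-1, 0, 20], "turn": 0, "jaw": 0.6}, {"delta_pos": [0, 0, 20], "turn": 0, "jaw": 0.6}, {"delta_pos": [0, 0, 20], "turn": 0, "jaw": 0.6}, {"delta_pos": [0, 0, 10], "turn": 0, "jaw": 0.6}, {"delta_pos": [0, 0, 3], "turn": 0, "jaw": 0.6}, {"delta_pos": [0, 0, 0], "turn": 0, "jaw": 0.6}, {"delta_pos": [0, 0, 0], "turn": 0, "jaw": 0.6}, {"delta_pos": [0, 0, 0], "turn": 0, "jaw": 0.6}], grip_force=35)

```text
time: 11.08
tool_pos: [0.4922, 0.2211, 0.2432]
tcp_rot: [1.494, 2.762, 0.003]
wrist_force: [0.7, -1.0, 0.6]
width: 0.795
grip_force: 0.0
```

>>> drive_tool(increments=[{"delta_pos": [0, 0, 0], "turn": 0, "jaw": -1}, {"delta_pos": [0, 0, 0], "turn": 0, "jaw": -1}, {"delta_pos": [0, 0, 0], "turn": 0, "jaw": -1}, {"delta_pos": [0, 0, 0], "turn": 0, "jaw": -1}, {"delta_pos": [0, 0, 0], "turn": 0, "jaw": -1}, {"delta_pos": [0, 0, 0], "turn": 0, "jaw": -1}, {"delta_pos": [0, 0, 0], "turn": 0, "jaw": -1}])

```text
time: 11.67
tool_pos: [0.4923, 0.2212, 0.2426]
tcp_rot: [1.494, 2.761, 0.004]
wrist_force: [4.1, 3.2, 1.5]
width: 0.459
grip_force: 36.6
```

```bash
cat >> h.py <<'E'
def bubble(c,n):
    "bubble offset from the vial's middle (mm, + to the knob) along the level"
    z=.0965; u=np.array([.2187,.9758]); P=lambda s:proj(c,[.4555+u[0]*s,.0664+u[1]*s,z])
    ss=np.arange(-50,50.1,.5)/1000; uv=np.array([P(s) for s in ss],np.float32)
    h=cv2.remap(c['pixels'],uv[:,:1],uv[:,1:],cv2.INTER_LINEAR).astype(float)[:,0]
    d=h[:,1]-h[:,0]                     # green minus red: vial high, white ~0, yellow <0
    v=np.where(d>30)[0]; lo,hi=v.min(),v.max(); r=h[lo:hi+1,0]; w=np.clip(r-(r.min()+r.max())/2,0,None)
    s=ss[lo:hi+1]*1000; print(n,'vial',s[0],s[-1],'bubble',round((w*s).sum()/w.sum()-(s[0]+s[-1])/2,2))
E
python3 -c "
from h import *
for f,n in(('t1','top'),('s1','side')): bubble(np.load(f+'.npy',allow_pickle=True).item(),n)
goto(.49,.222,.242,2.15)"
```

```text
top vial -31.0 34.5 bubble -12.76
side vial -35.0 32.5 bubble -12.18
t 11.67 pos [0.4923 0.2212 0.2426] xang 2.1497 zax [ 0.0029  0.0014 -1.    ] q6 -0.203 F [4.08 3.21 1.54] w 0.459 gf 36.6
tool shift mm [ 1.9 -1.5  0.6] turn -0.0003
```

>>> drive_tool(increments=[{"delta_pos": [0, 0, 0], "turn": 0.08, "jaw": -1}, {"delta_pos": [0, 0, 0], "turn": 0.08, "jaw": -1}, {"delta_pos": [0, 0, 0], "turn": 0.08, "jaw": -1}, {"delta_pos": [0, 0, 0], "turn": 0.08, "jaw": -1}, {"delta_pos": [0, 0, 0], "turn": 0.08, "jaw": -1}, {"delta_pos": [0, 0, 0], "turn": 0.08, "jaw": -1}, {"delta_pos": [0, 0, 0], "turn": 0.08, "jaw": -1}, {"delta_pos": [0, 0, 0], "turn": 0.08, "jaw": -1}])

```text
time: 12.33
tool_pos: [0.4914, 0.221, 0.2422]
tcp_rot: [-2.292, -2.148, -0.001]
wrist_force: [0.1, 2.5, 3.4]
width: 0.458
grip_force: 36.7
```

>>> drive_tool(increments=[{"delta_pos": [0, 0, 0], "turn": 0.08, "jaw": -1}, {"delta_pos": [0, 0, 0], "turn": 0.08, "jaw": -1}, {"delta_pos": [0, 0, 0], "turn": 0.08, "jaw": -1}, {"delta_pos": [0, 0, 0], "turn": 0.08, "jaw": -1}, {"delta_pos": [0, 0, 0], "turn": 0.08, "jaw": -1}, {"delta_pos": [0, 0, 0], "turn": 0.08, "jaw": -1}, {"delta_pos": [0, 0, 0], "turn": 0.08, "jaw": -1}, {"delta_pos": [0, 0, 0], "turn": 0.08, "jaw": -1}])

```text
time: 13.0
tool_pos: [0.4906, 0.2214, 0.2419]
tcp_rot: [-2.85, -1.317, 0.002]
wrist_force: [-2.9, 5.5, 5.2]
width: 0.453
grip_force: 36.9
```

>>> drive_tool(increments=[{"delta_pos": [0, 0, 0], "turn": 0.08, "jaw": -1}, {"delta_pos": [0, 0, 0], "turn": 0.08, "jaw": -1}, {"delta_pos": [0, 0, 0], "turn": 0.08, "jaw": -1}, {"delta_pos": [0, 0, 0], "turn": 0.08, "jaw": -1}, {"delta_pos": [0, 0, 0], "turn": 0, "jaw": -1}, {"delta_pos": [0, 0, 0], "turn": 0, "jaw": -1}, {"delta_pos": [0, 0, 0], "turn": 0, "jaw": -1}, {"delta_pos": [0, 0, 0], "turn": 0, "jaw": -1}])

```text
time: 13.67
tool_pos: [0.4903, 0.2218, 0.2419]
tcp_rot: [-3.021, -0.851, 0.003]
wrist_force: [-3.8, 7.4, 5.2]
width: 0.455
grip_force: 36.9
```

>>> drive_tool(increments=[{"delta_pos": [0, 0, 0], "turn": 0, "jaw": -1}, {"delta_pos": [0, 0, 0], "turn": 0, "jaw": -1}, {"delta_pos": [0, 0, 0], "turn": 0, "jaw": -1}, {"delta_pos": [0, 0, 0], "turn": 0, "jaw": -1}, {"delta_pos": [0, 0, 0], "turn": 0, "jaw": -1}, {"delta_pos": [0, 0, 0], "turn": 0, "jaw": -1}, {"delta_pos": [0, 0, 0], "turn": 0, "jaw": -1}, {"delta_pos": [0, 0, 0], "turn": 0, "jaw": -1}])

```text
time: 14.33
tool_pos: [0.4903, 0.2217, 0.2418]
tcp_rot: [-3.021, -0.851, 0.003]
wrist_force: [-3.2, 7.2, 4.8]
width: 0.459
grip_force: 36.9
```

>>> drive_tool(increments=[{"delta_pos": [0, 0, 0], "turn": 0, "jaw": -1}, {"delta_pos": [0, 0, 0], "turn": 0, "jaw": -1}, {"delta_pos": [0, 0, 0], "turn": 0, "jaw": -1}, {"delta_pos": [0, 0, 0], "turn": 0, "jaw": -1}, {"delta_pos": [0, 0, 0], "turn": 0, "jaw": -1}, {"delta_pos": [0, 0, 0], "turn": 0, "jaw": -1}, {"delta_pos": [0, 0, 0], "turn": 0, "jaw": -1}, {"delta_pos": [0, 0, 0], "turn": 0, "jaw": -1}])

```text
time: 15.0
tool_pos: [0.4903, 0.2217, 0.2418]
tcp_rot: [-3.021, -0.851, 0.003]
wrist_force: [-3.2, 7.4, 5.0]
width: 0.457
grip_force: 36.9
```

```bash
python3 -c "
from h import *
t=cam('top');s=cam('side');bubble(t,'top');bubble(s,'side')
goto(.49,.222,.242,.55)
big=lambda im,k:cv2.resize(im,None,fx=k,fy=k,interpolation=cv2.INTER_CUBIC)
W=np.vstack([big(t['pixels'][190:270,150:310],4),big(s['pixels'][170:240,180:340],4)])
cv2.imwrite('pics/c5.png',W[...,::-1])"
```

```text
top vial -32.5 33.5 bubble -0.61
side vial -37.0 29.0 bubble 0.11
t 15.1 pos [0.4903 0.2217 0.2419] xang 0.549 zax [-0.0028  0.002  -1.    ] q6 1.397 F [-3.49  6.97  5.42] w 0.464 gf 36.9
tool shift mm [-0.1 -0.4 -0.1] turn -0.001
```

View pics/c5.png

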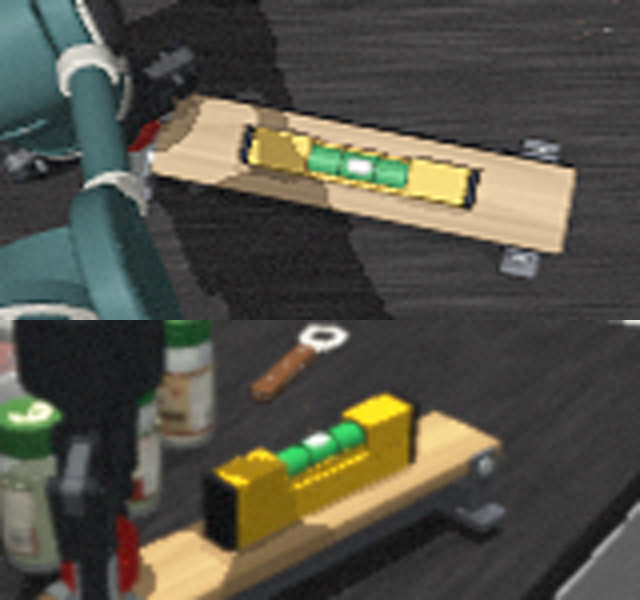

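Bubble now lies between the lines in both views (top crop (360,166), side crop (318,440)). Release the knob and go over the level.

>>> drive_tool(increments=[{"delta_pos": [0, 0, 0], "turn": 0, "jaw": 0.6}, {"delta_pos": [0, 0, 0], "turn": 0, "jaw": 0.6}, {"delta_pos": [0, 0, 0], "turn": 0, "jaw": 0.6}, {"delta_pos": [0, 0, 0], "turn": 0, "jaw": 0.6}, {"delta_pos": [0, 0, -15], "turn": 0, "jaw": 0.6}, {"delta_pos": [0, 0, -30], "turn": 0, "jaw": 0.6}, {"delta_pos": [0, 0, -30], "turn": 0, "jaw": 1}, {"delta_pos": [0, 0, -20], "turn": 0, "jaw": 1}])

```text
time: 15.77
tool_pos: [0.4918, 0.2205, 0.3389]
tcp_rot: [3.024, 0.852, 0.002]
wrist_force: [0.1, 0.5, -0.3]
width: 0.996
grip_force: 0.0
```

>>> drive_tool(increments=[{"delta_pos": [0, 0, 0], "turn": 0.1, "jaw": 1}, {"delta_pos": [0, 0, 0], "turn": 0.1, "jaw": 1}, {"delta_pos": [0, 0, 0], "turn": 0.1, "jaw": 1}, {"delta_pos": [0, 0, 0], "turn": 0.1, "jaw": 1}, {"delta_pos": [0, 0, 0], "turn": 0.1, "jaw": 1}, {"delta_pos": [0, 0, 0], "turn": 0.1, "jaw": 1}, {"delta_pos": [0, 0, 0], "turn": 0.1, "jaw": 1}, {"delta_pos": [0, 0, 0], "turn": 0.07, "jaw": 1}])

```text
time: 16.43
tool_pos: [0.4912, 0.2203, 0.3363]
tcp_rot: [3.121, -0.353, -0.001]
wrist_force: [0.4, -0.3, -0.4]
width: 0.997
grip_force: 0.0
```

```bash
python3 -c "
from h import *
t=cam('top');s=cam('side');bubble(t,'top');bubble(s,'side')
B=(220,200,300,260)
for c in(t,):
  y=np.vstack([blob(c,'yellow',(205,215,227,240))[0],blob(c,'yellow',(250,225,270,245))[0],blob(c,'green',B)[0]])
  r=cv2.minAreaRect(y); v=blob(c,'green',B)[2]; print(r, plane(c,*r[0],.1015).round(4))
goto(.4555,.0664,.285,-.223)"
```

```text
top vial -32.5 33.0 bubble -0.16
side vial -38.0 27.0 bubble 0.7
((238.96792602539062, 231.1644744873047), (53.76653289794922, 8.809476852416992), 11.040940284729004) [0.4549 0.0669 0.1015]
t 16.53 pos [0.4912 0.2204 0.3363] xang -0.2205 zax [-8.e-04 -6.e-04 -1.e+00] q6 2.167 F [ 0.31 -0.66 -0.81] w 0.998 gf 0.0
tool shift mm [ -1.2 158.   51.4] turn 0.0025
```

>>> drive_tool(increments=[{"delta_pos": [-1, 25, 0], "turn": 0, "jaw": 1}, {"delta_pos": [0, 35, 0], "turn": 0, "jaw": 1}, {"delta_pos": [0, 35, 0], "turn": 0, "jaw": 1}, {"delta_pos": [0, 35, 0], "turn": 0, "jaw": 1}, {"delta_pos": [0, 20, 0], "turn": 0, "jaw": 1}, {"delta_pos": [0, 8, 15], "turn": 0, "jaw": 1}, {"delta_pos": [0, 0, 25], "turn": 0, "jaw": 1}, {"delta_pos": [0, 0, 10], "turn": 0, "jaw": 1}])

```text
time: 17.2
tool_pos: [0.4546, 0.0657, 0.2844]
tcp_rot: [3.122, -0.345, -0.005]
wrist_force: [-0.6, -0.2, -0.4]
width: 1.006
grip_force: 0.0
```

>>> drive_tool(increments=[{"delta_pos": [0, 0, 0], "turn": 0, "jaw": 1}, {"delta_pos": [0, 0, 0], "turn": 0, "jaw": 1}, {"delta_pos": [0, 0, 0], "turn": 0, "jaw": 1}])

```text
time: 17.45
tool_pos: [0.4564, 0.0671, 0.2875]
tcp_rot: [-3.123, 0.343, -0.001]
wrist_force: [0.6, -0.0, 0.1]
width: 1.0
grip_force: 0.0
```

```bash
python3 -c "
from h import *
s=cam('side');bubble(s,'side')
goto(.455,.0667,.275,-.223)
W=cv2.resize(s['pixels'][130:270,160:360],None,fx=4,fy=4,interpolation=cv2.INTER_CUBIC)
cv2.imwrite('pics/c6.png',W[...,::-1])"
```

```text
side vial -38.0 24.5 bubble 0.42
t 17.5 pos [0.4566 0.0672 0.2878] xang -0.219 zax [ 1.8e-03  1.0e-04 -1.0e+00] q6 1.882 F [ 0.49 -0.83  0.78] w 0.997 gf 0.0
tool shift mm [-1.5  0.8 12.8] turn 0.004
```

View pics/c6.png

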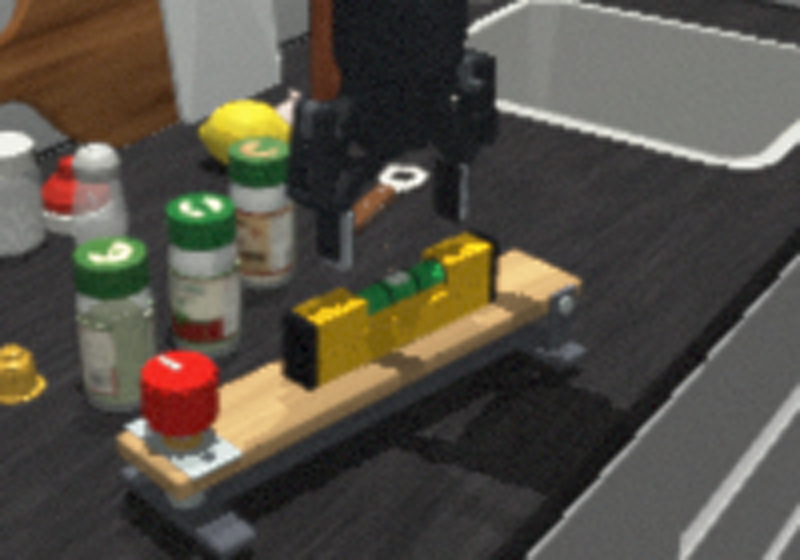

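Fingers stand over both flat ends of the level (side crop tips at (335,262) and (455,215)), bubble centred at (398,278). Descending.

>>> drive_tool(increments=[{"delta_pos": [-1.5, 1, 6], "turn": 0.004, "jaw": 1}, {"delta_pos": [0, 0, 5], "turn": 0, "jaw": 1}, {"delta_pos": [0, 0, 4], "turn": 0, "jaw": 1}, {"delta_pos": [0, 0, 3], "turn": 0, "jaw": 1}, {"delta_pos": [0, 0, 1], "turn": 0, "jaw": 1}, {"delta_pos": [0, 0, 0], "turn": 0, "jaw": 1}, {"delta_pos": [0, 0, 0], "turn": 0, "jaw": 1}])

```text
time: 18.08
tool_pos: [0.4542, 0.0661, 0.2676]
tcp_rot: [3.122, -0.351, -0.0]
wrist_force: [0.4, -0.2, 0.8]
width: 1.002
grip_force: 0.0
```

>>> drive_tool(increments=[{"delta_pos": [0, 0, 1], "turn": 0, "jaw": 1}, {"delta_pos": [0, 0, 1], "turn": 0, "jaw": 1}, {"delta_pos": [0, 0, 0], "turn": 0, "jaw": 1}, {"delta_pos": [0, 0, 0], "turn": 0, "jaw": 1}])

```text
time: 18.42
tool_pos: [0.4542, 0.0661, 0.2657]
tcp_rot: [-3.122, 0.352, 0.0]
wrist_force: [-0.3, 0.9, -0.2]
width: 1.0
grip_force: 0.0
```

>>> drive_tool(increments=[{"delta_pos": [0, 0, 1], "turn": 0, "jaw": 1}, {"delta_pos": [0, 0, 1], "turn": 0, "jaw": 1}, {"delta_pos": [0, 0, 0], "turn": 0, "jaw": 1}, {"delta_pos": [0, 0, 0], "turn": 0, "jaw": 1}])

```text
time: 18.75
tool_pos: [0.4541, 0.0661, 0.2636]
tcp_rot: [3.122, -0.351, -0.0]
wrist_force: [0.5, 1.3, 0.1]
width: 1.001
grip_force: 0.0
```

>>> drive_tool(increments=[{"delta_pos": [0, 0, 1], "turn": 0, "jaw": 1}, {"delta_pos": [0, 0, 1], "turn": 0, "jaw": 1}, {"delta_pos": [0, 0, 0], "turn": 0, "jaw": 1}, {"delta_pos": [0, 0, 0], "turn": 0, "jaw": 1}])

```text
time: 19.08
tool_pos: [0.4543, 0.0661, 0.2622]
tcp_rot: [3.122, -0.352, -0.0]
wrist_force: [-2.0, -0.1, 5.1]
width: 1.003
grip_force: 2.7
```

>>> drive_tool(increments=[{"delta_pos": [0, 0, 1], "turn": 0, "jaw": 1}, {"delta_pos": [0, 0, 0], "turn": 0, "jaw": 1}, {"delta_pos": [0, 0, 0], "turn": 0, "jaw": 1}])

```text
time: 19.33
tool_pos: [0.4543, 0.0661, 0.2616]
tcp_rot: [3.122, -0.352, 0.0]
wrist_force: [-3.2, -0.7, 8.1]
width: 1.0
grip_force: 3.9
```

>>> drive_tool(increments=[{"delta_pos": [0, 0, 0.6], "turn": 0, "jaw": 1}, {"delta_pos": [0, 0, 0], "turn": 0, "jaw": 1}, {"delta_pos": [0, 0, 0], "turn": 0, "jaw": 1}, {"delta_pos": [0, 0, 0], "turn": 0, "jaw": 1}, {"delta_pos": [0, 0, 0], "turn": 0, "jaw": 1}, {"delta_pos": [0, 0, 0], "turn": 0, "jaw": 1}, {"delta_pos": [0, 0, 0], "turn": 0, "jaw": 1}, {"delta_pos": [0, 0, 0], "turn": 0, "jaw": 1}])

```text
time: 20.0
tool_pos: [0.4544, 0.0661, 0.2612]
tcp_rot: [3.122, -0.352, 0.0]
wrist_force: [-3.4, -0.4, 8.7]
width: 1.003
grip_force: 4.6
```

>>> drive_tool(increments=[{"delta_pos": [0, 0, 0], "turn": 0, "jaw": 1}, {"delta_pos": [0, 0, 0], "turn": 0, "jaw": 1}, {"delta_pos": [0, 0, 0], "turn": 0, "jaw": 1}, {"delta_pos": [0, 0, 0], "turn": 0, "jaw": 1}, {"delta_pos": [0, 0, 0], "turn": 0, "jaw": 1}, {"delta_pos": [0, 0, 0], "turn": 0, "jaw": 1}, {"delta_pos": [0, 0, 0], "turn": 0, "jaw": 1}, {"delta_pos": [0, 0, 0], "turn": 0, "jaw": 1}])

```text
time: 20.67
tool_pos: [0.4544, 0.0661, 0.2612]
tcp_rot: [3.122, -0.352, 0.0]
wrist_force: [-3.4, 0.6, 9.2]
width: 0.999
grip_force: 4.6
```

```bash
python3 -c "
from h import *
goto(.455,.0667,.2616,-.223)
F=[]
for _ in range(3):
  s=cam('side');F.append(bot.read_state()['wrist_force'][2].round(1))
print(F);bubble(s,'side')
W=cv2.resize(s['pixels'][130:270,160:360],None,fx=4,fy=4,interpolation=cv2.INTER_CUBIC)
cv2.imwrite('pics/c7.png',W[...,::-1])"
```

```text
t 20.67 pos [0.4544 0.0661 0.2612] xang -0.2243 zax [ 2.e-04 -2.e-04 -1.e+00] q6 1.885 F [-3.43  0.58  9.21] w 0.999 gf 4.6
tool shift mm [ 0.5 -0.7 -0.4] turn -0.0013
[np.float64(9.1), np.float64(8.9), np.float64(8.2)]
side vial -34.5 28.0 bubble 1.38
```

View pics/c7.png

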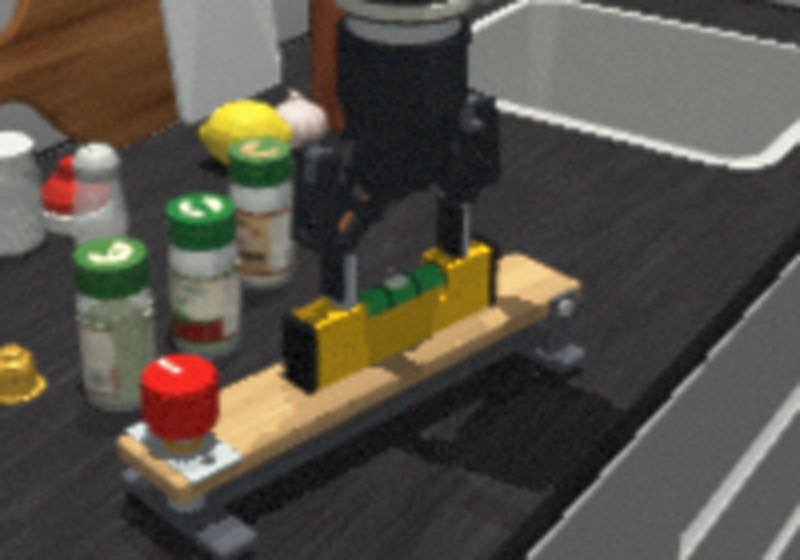

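The fingertips press both flat ends and the bubble (398,282) is between its lines; the force is about 9 N, so a touch more.

>>> drive_tool(increments=[{"delta_pos": [0, 0, 0.4], "turn": 0, "jaw": 1}, {"delta_pos": [0, 0, 0], "turn": 0, "jaw": 1}, {"delta_pos": [0, 0, 0], "turn": 0, "jaw": 1}, {"delta_pos": [0, 0, 0], "turn": 0, "jaw": 1}, {"delta_pos": [0, 0, 0], "turn": 0, "jaw": 1}, {"delta_pos": [0, 0, 0], "turn": 0, "jaw": 1}, {"delta_pos": [0, 0, 0], "turn": 0, "jaw": 1}, {"delta_pos": [0, 0, 0], "turn": 0, "jaw": 1}])

```text
time: 21.48
tool_pos: [0.4544, 0.0661, 0.2609]
tcp_rot: [3.122, -0.352, 0.0]
wrist_force: [-4.2, -0.3, 10.1]
width: 1.001
grip_force: 5.1
```

```bash
python3 -c "
from h import *
F=[]
for _ in range(6):
  s=cam('side');F.append(bot.read_state()['wrist_force'][2])
print(np.round(F,1),np.mean(F));bubble(s,'side')
if 8<np.mean(F)<12: print(bot.finish_job())"
```

```text
[ 9.2  9.7  9.9  9.9  9.5 11.2] 9.901008819177408
side vial -34.0 28.0 bubble 0.88
the job is handed in; nothing more can be done
None
```

I handed the job in at about 22 s: the level stands on the board, the bubble rests between its lines (about 1 mm off the middle in the side view), and the fingertips are still pressing with about 10 N.

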